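Check the gap of a split candle mould with a taper blade

ROBOT

A 6-joint arm with a two-finger parallel gripper is mounted at the origin on a cart in front of the work surface, level with it; the furniture and walls round the work are solid. World frame = base frame: x ahead of the robot, y to its left, z up, the work surface at z = 0. Lengths are in m, angles in rad, forces in N, time in s.
With the tool pointing down it reaches from about 0.375 to 0.9 m from the base axis. Payload 3.1 kg.
Tool frame: the origin (TCP) lies midway between the tips of the shut fingers; the grasp point (between the pads) lies 19 mm behind it; z points along the fingers, y is the line along which they close (so a half turn about z gives the same grasp; the last joint's range is limited). The gripper opens to 87 mm and grips with 3 to 60 N. Pads are 19 mm wide; open, the fingers measure 117 mm over their backs; the gripper's body (75 mm by 190 mm) begins 51 mm behind the grasp point.
Start: joints at [-1.458, 0.527, 1.433, -0, 1.181, -0.178], TCP at [0.179, -0.599, 0.223] pointing down, gripper open.
Joint ranges: [-3.08, 3.08], [-0.75, 2.2], [0.22, 2.44], [-1.43, 4.57], [0, 2.65], [-2.85, 2.85]. Speed limits (rad/s): [2.79, 2.79, 3.14, 3.14, 3.14, 3.14].

INTERFACE

Orientations are given as a unit quaternion [x, y, z, w].
In Python, from rig import status, imaging, order gives the robot as it stands.
- The arm moves only by the tool arm_command, never from a script. Its argument "deltas" is one flat list of numbers, 5 for each row, row after row: the opening, from -1 (shut) to 1 (fully open), so that 0 is half open, then the shift along the tool's x, y, z in m, then the turn about the tool's z in rad. In form: [gripper, tx, ty, tz, roll, gripper, tx, ty, tz, roll, ...]. A call has 1 to 12 rows; each row shifts and turns the commanded pose from where the row before left it, along the tool's axes as they then stand; what a row does not reach is not made up. A row lasts 1/8 s, in which the tool goes at most 62.5 mm and 10.7 degrees, less where a joint would pass 70% of its speed; a pose out of reach is approached as far as the arm can. A call with a gripper value outside its range is refused whole. The fingers move at their own pace and stop on an object; "newtons" is the grip in N (left out, the last holds). Time passes only in rows, so rows that do not move let the fingers close. It gives the time, the measured TCP pose, the force, the opening and the grip force at its end, in the units of the state.
- status.get_obs(): the state, without advancing time (a new reading comes with each control period).
- imaging.camera(name): name is "scene" or "side" or "wrist"; returns (picture, depth): 400x640x3 uint8, red, green, blue; 400x640 float32, m along the optical axis (not along the pixel's ray), 0 where there is no reading.
- imaging.camera_params(name): a dict with "intrinsics" (3x3 intrinsics, pixels), "camera_from_world" (4x4, takes a point from world to camera coordinates). Camera axes: x right, y up, looking along -z (the intrinsics and any distortion apply to the point x, -y, -z); pixel columns grow to the right and rows downward; lengths in m; the calibration is good to about 2 mm. A picture is of the moment at which its call begins: read the wrist's pose just before it. camera_params takes no time and is no camera call; for the wrist camera it gives the pose at the moment of the call.
- order.hand_in(): hands the job in; it is judged then, once.
The state is a dict: "time": time; "q": joint angles; "joint_velocities": joint speeds; "joint_torque": joint torques, N m; "position": TCP position; "tool_rot": TCP orientation; "ft_force": force on the tool from outside, world axes, zero at the start; "moment": the same for the moment, N m; "grip_width": finger opening in m; "grip_force": force on a finger pad.
Only numpy, scipy, OpenCV 4.12 (cv2) and the standard library are available. Lean on these libraries where they do the work, as an engineer would, in place of code of your own. Each camera call takes 0.05 s, during which the arm holds its last target. There are 200 camera calls.

TASK

Lay the retaining bar across the two blocks of the split candle mould, seated flat between the small ears, and let go of it. Then take the taper blade from its wooden stand and slide it upright down into the gap between the mould's two plates, at the end away from the bar, until it drags snugly on both plates without being forced. Finish there, still holding the blade snug at that depth in the gripper, and leave the other things on the table where they are.

Things in the scene. Friction and masses are not known exactly. Their poses are not given: they have to be found in the camera images.
- mould: fixed split candle mould: dark base 136x150x12 mm with a fixed aluminium plate. Origin on the table under that plate's inner face, half-way along it; x points across the gap to the sprung plate, y along the gap, z up. Fixed plate: x -38 to 0 mm, y -65 to 65 mm, top at z 87 mm, upper 6 mm of its inner edge bevelled at 45 degrees. The -y end is the bar's, the +y end the blade's
- backing: fixed backing block of the mould carrying the sprung plate. Origin on the sprung plate's inner face at rest, 12 mm above the table, axes as the mould's; its x offset from the mould's origin is the gap, 5 to 7.5 mm, different each time. Sprung plate: x 0 to 12 mm, y -65 to 65, top 84 mm above the table, inner edge bevelled 5 mm. Block: x 18 to 48 mm, top 87 mm above the table
- sprung_plate (a joint): how far the sprung plate has been pushed away from the fixed plate, m; 0 at rest, spring 4 N per mm; beyond 3.5 mm it is being forced. A sideways push felt on the blade means that it bears more on one plate: move it that way until it bears on both
- cradle (a point): where the middle of the bar's underside belongs: -y end of the mould, 87 mm above the table, 6 mm to the sprung side of the fixed plate's inner face. The bar lies along the mould's x on fixed plate and backing block, between two pairs of steel ears (12 mm high, 28 mm apart inside, 10 mm long, at mould x -28 and about +39 mm)
- gap_mouth (a point): point in the mouth of the gap where the blade goes in: 35 mm from the middle towards the +y end, at the height of the fixed plate's top (87 mm above the table), 3 mm from the fixed plate's face
- bar: loose retaining bar, 0.25 kg: steel bar 100 mm long (its x), 20 mm wide (y), 14 mm high, with a black grip block on top in the middle, 26 mm (x) by 20 mm (y) by 30 mm high. Origin at the centre of its underside; both ways round are the same
- bar_grip (a point): centre of the bar's grip block, 29 mm above the bar's underside, 15 mm below its top; axes as the bar's
- stand: fixed wooden block 70x80x90 mm with an upright slot in which the blade hangs by its handle. Origin at the centre of its underside
- blade: loose taper blade, 90 g: steel, 80 mm long down -z, 24 mm wide (y), thickness (x) 10 mm at the handle tapering to 3 mm at the tip; black handle 18 (x) x 30 (y) x 50 mm high. Origin under the handle, which rests on the stand. Either way round. Thickness goes across the gap. Drags from 20 to 55 mm deep on, then 1 mm deeper opens the gap 0.09 mm; pressed down with 3 to 7 N it is snug
- blade_handle (a point): centre of the blade's handle, 25 mm above its underside, 105 mm above the blade's tip; axes as the blade's
- blade_tip (a point): middle of the blade's lower end
- cup: small open steel measuring cup, 64 mm wide, 71 mm tall; bystander, origin at the centre of its underside
- wax_mould: round silicone candle mould, 68 mm wide, 84 mm tall, wax in it; bystander, origin at the centre of its underside
- tin: flat tinplate box, 77x124x48 mm; bystander, origin at the centre of its underside
- pliers: small pliers with red sleeves, 172x54x12 mm, lying flat; bystander, origin at the centre of its underside
- probe: white probe thermometer, 22x203x16 mm, lying flat; bystander, origin at the centre of its underside
Things that resemble listed ones, but are neither listed nor needed, are in the scene too. Leave any orange or yellow look-alike of the blade alone. What is shaped like the bar but pink is not meant.

How it is judged:
By the outcome, as a careful person would: the job done as asked, in the order asked, and still so for the second after the job is handed in, while the arm keeps its last pose, push and grip.
It also fails if it takes over 64 s, if anything falls off the work surface, if the arm or the gripper's body presses on something with over 40 N, if the wrist force passes 120 N, or if a joint passes its speed limit or range.

## Working session

There is one attempt and no reset: what is moved stays moved. The work goes in short steps, Python scripts to look and compute and a tool call to move; the robot and the scene stay as the last step left them, time stands still between calls to the robot, and variables do not carry over. Pictures are saved under pics/ and viewed, at most 10 in all, crops included, and the job is handed in when it is done.

Besides the shell and the picture viewer there is one more tool, called after "Emit:" as name(argument=value, ...) on one line, values as JSON. arm_command: Moves the arm, as the interface text tells. Its arguments: {"type":"object","properties":{"deltas":{"type":"array"},"newtons":{"type":"number"}},"required":["deltas"]}

```bash
ls; mkdir -p pics
cat > h.py <<'E'
import numpy as np, cv2
from rig import status, imaging, order
def grab(n):
    p=imaging.camera_params(n); im,d=imaging.camera(n)
    np.savez(f'{n}.npz',im=im,d=d,K=p['intrinsics'],T=p['camera_from_world']); return im,d
def load(n):
    z=np.load(f'{n}.npz'); return z['im'],z['d'],z['K'],z['T']
def cloud(n):
    im,d,K,T=load(n); v,u=np.mgrid[:d.shape[0],:d.shape[1]]
    c=np.stack([(u-K[0,2])/K[0,0]*d,-(v-K[1,2])/K[1,1]*d,-d,np.ones_like(d)],-1)
    return (c@np.linalg.inv(T).T)[...,:3]
def save(im,name): cv2.imwrite(f'pics/{name}.png',cv2.cvtColor(im,cv2.COLOR_RGB2BGR))
E
python3 - <<'E'
from h import *
for n in('scene','side','wrist'):
    im,d=grab(n)
    p=imaging.camera_params(n); print({k:(v if k!='camera_from_world' else np.round(np.linalg.inv(v),3).tolist()) for k,v in p.items()})
a=load('scene')[0];save(a,'scene0');save(load('side')[0],'side0')
print(status.get_obs())
E
```

```text
pics
{'intrinsics': array([[396.20915293,   0.        , 314.326492  ],
       [  0.        , 396.20915293, 196.19180187],
       [  0.        ,   0.        ,   1.        ]]), 'camera_from_world': [[-0.62, 0.582, -0.526, -0.106], [-0.784, -0.473, 0.401, 0.347], [-0.015, 0.661, 0.75, 0.995], [0.0, 0.0, 0.0, 1.0]]}
{'intrinsics': array([[488.33243678,   0.        , 323.80777657],
       [  0.        , 488.33243678, 200.92763979],
       [  0.        ,   0.        ,   1.        ]]), 'camera_from_world': [[0.952, 0.142, -0.272, 0.111], [-0.306, 0.432, -0.848, -1.346], [-0.003, 0.891, 0.455, 0.765], [0.0, 0.0, 0.0, 1.0]]}
{'intrinsics': array([[327.71915799,   0.        , 322.45330292],
       [  0.        , 327.71915799, 194.24226804],
       [  0.        ,   0.        ,   1.        ]]), 'camera_from_world': [[0.287, 0.925, 0.247, 0.246], [-0.958, 0.278, 0.073, -0.578], [-0.001, -0.258, 0.966, 0.384], [0.0, 0.0, 0.0, 1.0]]}
{'time': 0.15, 'q': array([-1.45851102e+00,  5.28276447e-01,  1.43355753e+00, -7.44229231e-06,
        1.18141175e+00, -1.78468850e-01]), 'joint_velocities': array([ 0.00264506, -0.00154917, -0.003752  , -0.00141051, -0.00023919,
       -0.00024732]), 'joint_torque': array([ 7.83150463e-04, -4.40431166e+01, -1.76841670e+01,  6.33104704e-02,
        5.52943989e-02, -1.01868268e-04]), 'position': array([ 0.17915523, -0.59820988,  0.22179785]), 'tool_rot': array([ 9.89450807e-01,  1.44866892e-01,  2.39070336e-05, -8.26198077e-04]), 'ft_force': array([-0.43730224, -0.09395633, -0.07305721]), 'moment': array([0.04817631, 0.04159003, 0.02614376]), 'grip_force': 0.0, 'grip_width': 0.08705450767213657}
```

View pics/scene0.png

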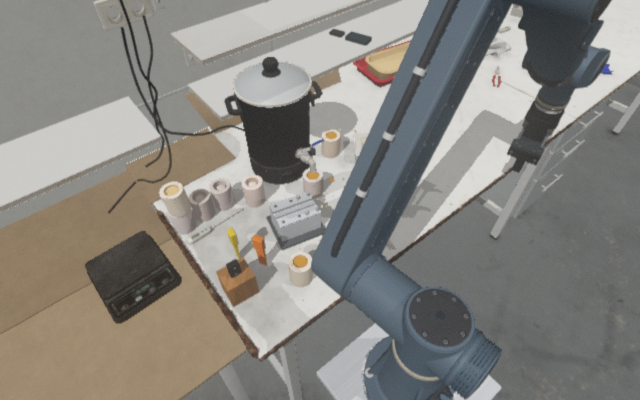

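View pics/side0.png

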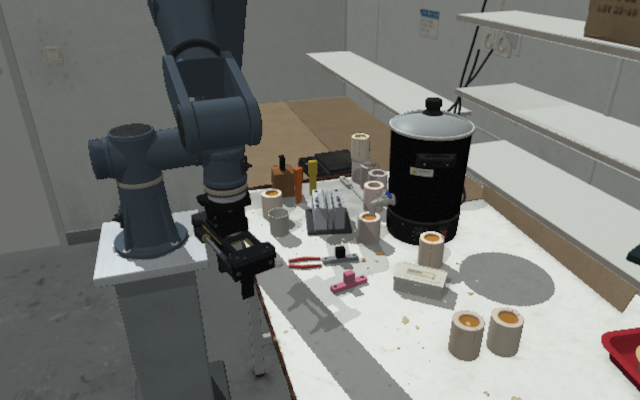

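The side view shows the black-gripped steel bar at about (341,255) and the pink look-alike at (349,281). The mould is at (328,212). In the scene view, the stand with the black handle is at (237,275), and the yellow and orange look-alikes are at (233,238) and (259,248). Next I'll take a close composite crop with measurements.

Run:
```python
from h import *
a=load('scene')[0][185:310,205:335]; b=load('side')[0][150:300,260:400]
A=cv2.resize(a,(416*1,400),interpolation=2); B=cv2.resize(b,(373,400),interpolation=2)
save(np.hstack([A,B]),'crop1')
C=cloud('side');S=cloud('scene')
for n,P,pts in(('side',C,[(341,251),(325,259),(355,259),(349,273),(283,160),(298,180),(315,195),(335,195),(300,262),(279,222),(369,225)]),('scene',S,[(236,266),(238,285),(285,207),(300,215),(310,228),(260,245),(233,238),(300,265),(250,190)])):
    for u,v in pts: print(n,u,v,np.round(P[v,u],4))
```

```text
side 341 251 [ 0.4968 -0.2924  0.0398]
side 325 259 [ 0.4539 -0.2836  0.0171]
side 355 259 [ 0.5364 -0.2977  0.0089]
side 349 273 [ 0.4795 -0.4007  0.0442]
side 283 160 [0.4525 0.1787 0.1289]
side 298 180 [0.4786 0.0822 0.0917]
side 315 195 [ 0.5008 -0.0383  0.0896]
side 335 195 [ 0.5607 -0.0557  0.0885]
side 300 262 [ 0.3901 -0.2568  0.0034]
side 279 222 [ 0.3674 -0.1106  0.0553]
side 369 225 [ 0.604  -0.2293  0.0677]
scene 236 266 [0.4383 0.1845 0.1332]
scene 238 285 [0.4143 0.2012 0.0893]
scene 285 207 [ 0.5509 -0.0436  0.0879]
scene 300 215 [ 0.4986 -0.0602  0.0874]
scene 310 228 [ 0.4774 -0.0793  0.0299]
scene 260 245 [0.4662 0.097  0.114 ]
scene 233 238 [0.528  0.1429 0.1193]
scene 300 265 [0.3698 0.0374 0.0743]
scene 250 190 [6.766e-01 4.000e-04 8.660e-02]
```

View pics/crop1.png

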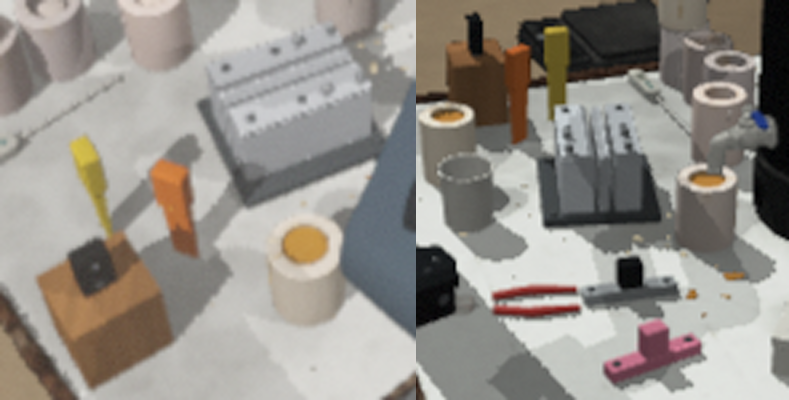

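The crop confirms the choices.
- **Bar:** grey with a black grip, side (341,257). The pink one at (349,281) is rejected.
- **Blade:** black handle in the wooden stand, scene (236,268). Orange (260,245) and yellow (233,238) are rejected.

Now I'll move over the bar with the wrist camera.

Emit:
arm_command(deltas=[1,0.04,-0.02,0,0,1,0.04,-0.02,0,0,1,0.04,-0.02,0,0,1,0.04,-0.02,0,0,1,0.04,-0.02,0,0,1,0.04,-0.02,0,0,1,0.04,-0.02,0,0,1,0.04,-0.02,0,0,1,0.04,-0.02,0,0,1,0.03,-0.02,0,0.15,1,0,0,0,0.15,1,0,0,0,0.15])

```text
time: 1.65
position: [0.4958, -0.2944, 0.2222]
tool_rot: [0.997, -0.081, -0.0, -0.0]
ft_force: [0.1, -0.7, -0.5]
grip_width: 0.0868
grip_force: 0.0
```

Run:
```python
from h import *
print(status.get_obs()['position'],status.get_obs()['tool_rot'])
im,d=grab('wrist'); save(im,'w1')
P=cloud('wrist')
dark=(im.max(-1)<60)&(P[...,2]>.035)&(P[...,2]<.06)&(abs(P[...,0]-.497)<.06)&(abs(P[...,1]+.293)<.06)
print(dark.sum(),P[dark].mean(0),P[dark].min(0),P[dark].max(0))
hi,lo=P[dark].max(0),P[dark].min(0)
print(cv2.minAreaRect((P[dark][:,:2]*1000).astype(np.float32)))
st=(P[...,2]>.009)&(P[...,2]<.02)&(abs(P[...,0]-.497)<.07)&(abs(P[...,1]+.293)<.05)&(im.max(-1)-im.min(-1).astype(int)<40)
print(st.sum(),cv2.minAreaRect((P[st][:,:2]*1000).astype(np.float32)))
```

```text
[ 0.49575947 -0.29437507  0.22219278] [ 9.96698372e-01 -8.11922243e-02 -3.61326650e-04 -2.18360364e-04]
412 [ 0.49849509 -0.28168253  0.04376328] [ 0.48521316 -0.29148889  0.03512679] [ 0.51031694 -0.27168419  0.04597711]
((498.0873718261719, -281.0952453613281), (19.042158126831055, 24.219911575317383), 80.86640930175781)
1024 ((496.8743591308594, -280.89764404296875), (20.026987075805664, 99.7137680053711), 84.53549194335938)
```

View pics/w1.png

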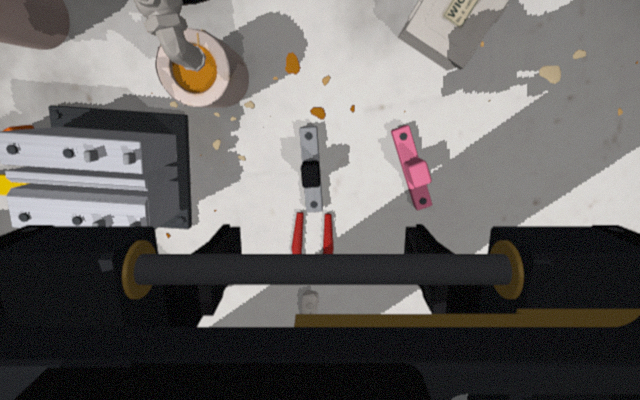

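Wrist view: the bar's grip is at (311,173) and the pink look-alike is at (416,172). The mould's ears are at the right-hand (-y) end, around (90,155), (130,153) and (125,213). The thin sprung strip at row 183 lies on the +x side. The bar's measured top height and its size (20x99.7 mm) match the description.

Emit:
arm_command(deltas=[0.2,0,-0.0135,0,-0.066,0.2,0,0,0.05,0,0.2,0,0,0.05,0,0.2,0,0,0.05,0,0.2,0,0,0.04,0,0.2,0,0,0.02,0,0.2,0,0,0,0,-1,0,0,0,0,-1,0,0,0,0,-1,0,0,0,0,-1,0,0,0,0,-1,0,0,0,0], newtons=35)

```text
time: 3.2
position: [0.4979, -0.2819, 0.0132]
tool_rot: [0.999, -0.047, 0.0, 0.0]
ft_force: [-0.3, 1.3, 4.6]
grip_width: 0.0198
grip_force: 35.0
```

Run:
```python
from h import *
for n in('wrist','scene'):
    P=cloud(n);im=load(n)[0]
    m=(P[...,2]>.080)&(P[...,2]<.092)&(P[...,0]>.42)&(P[...,0]<.62)&(P[...,1]>-.14)&(P[...,1]<.1)
    Q=P[m]; print(n,m.sum(),Q.min(0),Q.max(0))
    print(cv2.minAreaRect((Q[:,:2]*1000).astype(np.float32)))
    e=(P[...,2]>.094)&(P[...,2]<.105)&(P[...,0]>.42)&(P[...,0]<.62)&(P[...,1]>-.14)&(P[...,1]<.1)
    k,l=cv2.connectedComponents(e.astype(np.uint8),connectivity=8)
    for i in range(1,k):
        q=P[l==i]; 
        if len(q)>3: print(i,len(q),np.round(q.mean(0),4),np.round(np.ptp(q,axis=0),4))
```

```text
wrist 10868 [ 0.48104859 -0.13886232  0.08000743] [0.59093314 0.00862467 0.09199006]
((532.166748046875, -64.72584533691406), (132.0076141357422, 91.68536376953125), 76.83171081542969)
1 100 [ 0.5569 -0.0952  0.0973] [0.0096 0.0082 0.0055]
2 100 [ 0.5492 -0.1282  0.0973] [0.0101 0.0073 0.0056]
3 46 [ 0.4949 -0.0804  0.0969] [0.0052 0.0072 0.0058]
4 21 [ 0.4882 -0.1134  0.0966] [0.0026 0.0052 0.0043]
scene 932 [ 0.46306155 -0.13391723  0.08002104] [0.59097384 0.0996131  0.09175199]
((528.9008178710938, -16.568580627441406), (124.34017181396484, 235.98789978027344), 1.8955804109573364)
1 6 [ 0.546  -0.1251  0.0973] [0.006  0.0059 0.0042]
3 7 [ 0.4803 -0.1102  0.0967] [0.0073 0.0058 0.0039]
4 7 [ 0.4894 -0.0769  0.0978] [0.009  0.0074 0.0017]
5 17 [0.4667 0.093  0.0991] [0.0111 0.0188 0.0097]
```

Bar gripped (19.8 mm). Mould yaw is about -0.229, and the cradle at about (0.521,-0.104) agrees with both the ears and the outline. Lifting and carrying to a hover.

Emit:
arm_command(deltas=[-1,0,0,-0.03,0,-1,0,0,-0.05,0,-1,0,0,-0.05,0,-1,0,0,-0.02,0,-1,0.001,-0.03,0,0.045,-1,0,-0.03,0,0.045,-1,0,-0.03,0,0.045,-1,0,-0.03,0,0,-1,0,-0.03,0,0,-1,0,-0.02,0,0,-1,0,0,0,0])

```text
time: 4.58
position: [0.5288, -0.1139, 0.1622]
tool_rot: [0.994, -0.113, -0.001, -0.0]
ft_force: [-0.1, -0.4, -3.1]
grip_width: 0.0199
grip_force: 35.0
```

Run:
```python
from h import *
o=status.get_obs();print(o['position'],o['tool_rot'],o['grip_width'],o['ft_force'])
im,d=grab('wrist'); save(im,'w2')
P=cloud('wrist')
m=(P[...,2]>.080)&(P[...,2]<.092)&(P[...,0]>.45)&(P[...,0]<.62)&(P[...,1]>-.16)&(P[...,1]<.08)
Q=P[m];print(m.sum(),Q.min(0),Q.max(0),cv2.minAreaRect((Q[:,:2]*1000).astype(np.float32)))
e=(P[...,2]>.094)&(P[...,2]<.105)&(P[...,0]>.42)&(P[...,0]<.62)&(P[...,1]>-.16)&(P[...,1]<.0)
k,l=cv2.connectedComponents(e.astype(np.uint8),connectivity=8)
for i in range(1,k):
    q=P[l==i]
    if len(q)>3: print(i,len(q),np.round(q.mean(0),4),np.round(np.ptp(q,axis=0),4))
```

```text
[ 0.52883091 -0.1138912   0.1621687 ] [ 9.93631120e-01 -1.12680338e-01 -5.80988215e-04 -3.10936941e-05] 0.019899450383007715 [-0.12475354 -0.39629205 -3.06039706]
8339 [ 0.500847   -0.13774576  0.08000588] [0.59123389 0.00062996 0.091906  ] ((540.1918334960938, -66.33906555175781), (130.10833740234375, 75.75678253173828), 76.79055786132812)
1 126 [ 0.5575 -0.0944  0.0978] [0.01   0.0071 0.0053]
```

View pics/w2.png

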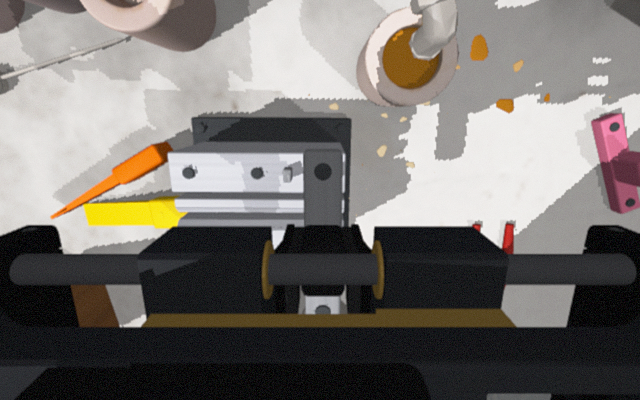

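The wrist view shows the bar's outer end at (322,160) beside the backing ear at (289,174). The mould is at rows 140–230, and the pose agrees within 1 mm. I'll correct and lower.

Emit:
arm_command(deltas=[-1,-0.0096,-0.0079,0,0.003,-1,0,0,0,0,-1,0,0,0.03,0,-1,0,0,0.015,0,-1,0,0,0.01,0,-1,0,0,0.004,0,-1,0,0,0,0])

```text
time: 5.5
position: [0.5218, -0.1053, 0.1036]
tool_rot: [0.993, -0.115, 0.0, 0.0]
ft_force: [0.6, -0.2, -2.4]
grip_width: 0.0197
grip_force: 35.0
```

Run:
```python
from h import *
o=status.get_obs();print(o['position'],o['tool_rot'],o['ft_force'],o['moment'])
im,d=grab('side'); save(cv2.resize(im[160:260,270:410],(784,560),interpolation=2),'s2')
```

```text
[ 0.5217868  -0.10532998  0.10360264] [ 9.93321918e-01 -1.15375699e-01  1.20882777e-04  2.63157819e-05] [ 0.59710627 -0.16588794 -2.3844361 ] [0.04520719 0.02351356 0.01471501]
```

View pics/s2.png

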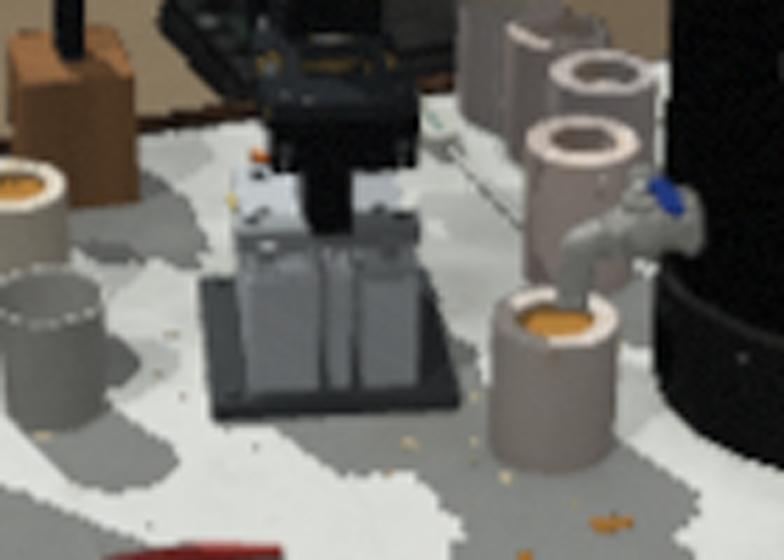

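The side view shows the bar level across both blocks, below the ear tops and still 3 mm up, with no contact force. Lowering to seat it.

Emit:
arm_command(deltas=[-1,-0.0005,-0.0012,0.002,0,-1,0,0,0.0015,0,-1,0,0,0.0005,0,-1,0,0,0,0])

```text
time: 6.05
position: [0.5215, -0.1038, 0.1002]
tool_rot: [0.993, -0.115, 0.0, 0.0]
ft_force: [-0.9, 0.7, 3.5]
grip_width: 0.0199
grip_force: 35.0
```

In contact at the expected height. Releasing and rising.

Emit:
arm_command(deltas=[-0.2,0,0,0,0,-0.2,0,0,0,0,-0.2,0,0,0,0,-0.2,0,0,-0.02,0,-0.2,0,0,-0.05,0,0,0,0,-0.05,0,0,0,0,-0.05,0,0,-0.04,-0.04,0,0,0,-0.04,-0.04,0,0,0,-0.01,-0.03,0,0,0,0,0,0,0])

```text
time: 7.42
position: [0.4581, 0.0254, 0.2697]
tool_rot: [0.994, -0.114, -0.0, -0.0]
ft_force: [-0.1, 0.3, -0.2]
grip_width: 0.0437
grip_force: 0.0
```

Run:
```python
from h import *
o=status.get_obs();print(o['position'],o['tool_rot'],o['ft_force'])
im,d=grab('wrist'); save(im,'w3')
P=cloud('wrist')
B=lambda m,n:print(n,m.sum(),np.round(P[m].mean(0),4),cv2.minAreaRect((P[m][:,:2]*1000).astype(np.float32)))
R=lambda z0,z1,x0,x1,y0,y1:(P[...,2]>z0)&(P[...,2]<z1)&(P[...,0]>x0)&(P[...,0]<x1)&(P[...,1]>y0)&(P[...,1]<y1)
B(R(.124,.14,.48,.57,-.15,-.05),'grip'); 
m=R(.0955,.106,.44,.6,-.16,-.06); B(m,'bar')
A=np.c_[P[m][:,:2],np.ones(m.sum())];print(np.linalg.lstsq(A,P[m][:,2],rcond=None)[0])
B(R(.08,.092,.44,.62,-.16,.03),'mould')
B(R(.13,.15,.39,.47,.15,.23),'handle'); B(R(.08,.096,.36,.48,.13,.27),'stand')
```

```text
[0.4580921  0.02539528 0.26966646] [ 9.93521299e-01 -1.13646056e-01 -3.22718844e-05 -3.40372952e-05] [-0.12452152  0.3408042  -0.19559262]
grip 735 [ 0.5204 -0.1016  0.1308] ((520.0767211914062, -102.86410522460938), (20.215219497680664, 25.032928466796875), 76.53022766113281)
bar 2095 [ 0.5227 -0.1021  0.1007] ((520.2374877929688, -102.56940460205078), (40.285186767578125, 99.26261138916016), 76.84989166259766)
[-0.00717102 -0.02818538  0.10160256]
mould 8497 [ 0.5366 -0.052   0.0867] ((529.083984375, -64.02229309082031), (129.81051635742188, 98.97357940673828), 77.21442413330078)
handle 193 [0.4561 0.1832 0.1368] ((457.0050964355469, 186.0383758544922), (28.850053787231445, 7.32370138168335), 71.14881896972656)
stand 2353 [0.4607 0.1791 0.0899] ((455.05267333984375, 188.08432006835938), (81.31791687011719, 55.666221618652344), 85.89334869384766)
```

View pics/w3.png

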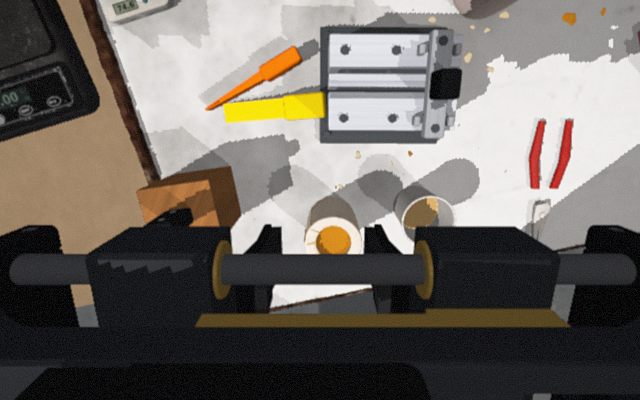

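The wrist view shows the bar seated between the ears, grip at (446,83) and level at z≈0.101 (87+14). The stand is at (185,205), half hidden, so I'll shift for a proper look at the blade.

Emit:
arm_command(deltas=[0,-0.0185,-0.0285,-0.006,0,0,-0.0185,-0.0285,-0.006,0,0,-0.0185,-0.0285,-0.006,0,0,-0.0185,-0.0285,-0.006,0,0,-0.0185,-0.0285,-0.006,0,0,0,0,0,0])

```text
time: 8.22
position: [0.4021, 0.1842, 0.2999]
tool_rot: [0.993, -0.114, 0.001, -0.0]
ft_force: [-0.0, -0.2, -0.5]
grip_width: 0.0436
grip_force: 0.0
```

```bash
cat > m.py <<'E'
from h import *
# mould profile from the previous wrist image
P=cloud('wrist');c=np.array([.5212,-.104]);a=-.2295
X=np.array([np.cos(a),np.sin(a)]);Y=np.array([-X[1],X[0]])
mx=((P[...,:2]-c)@X)*1e3+6; my=((P[...,:2]-c)@Y)*1e3
im=load('wrist')[0].mean(-1)
s=(my>45)&(my<85)&(abs(mx)<60)&(P[...,2]>.06)
for b in range(-44,62,2):
    k=s&(mx>=b)&(mx<b+2)
    if k.sum(): print(b,k.sum(),np.round(np.percentile(P[...,2][k],[10,50,90])*1e3,1),round(im[k].mean()),end='; ')
s=(abs(mx+15)<10)&(P[...,2]>.084)&(P[...,2]<.09)&(my>0)&(my<130);print('\nmy range',np.percentile(my[s],[0,1,99,100]))
E
python3 m.py
python3 - <<'E'
from h import *
o=status.get_obs();print(o['position'],o['tool_rot'])
im,d=grab('wrist'); save(im,'w4')
P=cloud('wrist')
B=lambda m,n:print(n,m.sum(),np.round(P[m].mean(0),4),np.round(np.median(P[m],0),4),cv2.minAreaRect((P[m][:,:2]*1000).astype(np.float32)))
R=lambda z0,z1,x0,x1,y0,y1:(P[...,2]>z0)&(P[...,2]<z1)&(P[...,0]>x0)&(P[...,0]<x1)&(P[...,1]>y0)&(P[...,1]<y1)
B(R(.136,.145,.39,.48,.15,.23),'handle'); B(R(.086,.094,.36,.5,.12,.27),'stand')
E
```

```text
-40 1 [84.9 84.9 84.9] 142; -38 63 [86.1 87.3 88.2] 183; -36 78 [86.3 87.2 88.2] 228; -34 78 [86.4 87.4 88.2] 224; -32 78 [86.4 87.4 88.4] 227; -30 77 [86.6 87.5 88.5] 228; -28 79 [86.7 87.5 88.7] 226; -26 80 [86.3 87.4 88.6] 222; -24 80 [86.4 87.1 88.1] 225; -22 79 [86.4 87.3 88.2] 227; -20 80 [86.2 87.2 88.1] 228; -18 78 [86.4 87.4 88.3] 228; -16 78 [86.3 87.3 88.2] 228; -14 77 [86.3 87.3 88.3] 230; -12 82 [86.2 87.5 88.6] 228; -10 103 [86.4 87.6 88.6] 229; -8 87 [86.4 87.3 88.2] 214; -6 77 [84.7 86.1 87.3] 157; -4 78 [83.3 84.2 84.9] 156; -2 75 [81.2 82.1 83.3] 142; 0 5 [80.1 80.6 80.7] 122; 4 77 [67.1 78.5 81. ] 139; 6 79 [79.7 80.7 82.1] 213; 8 78 [81.8 82.7 83.8] 207; 10 80 [83.3 84.3 85.1] 208; 12 81 [83.5 84.3 85. ] 225; 14 85 [83.5 84.5 85.6] 226; 16 74 [83.  84.1 85.1] 211; 22 117 [66.2 75.7 85.1] 118; 24 93 [86.3 87.2 88.4] 216; 26 100 [86.2 87.2 88.2] 226; 28 87 [86.3 87.2 88.3] 226; 30 80 [86.2 87.4 88.2] 228; 32 81 [86.4 87.6 88.1] 227; 34 89 [86.4 87.4 88.5] 226; 36 109 [86.6 87.4 88.3] 229; 38 88 [86.  87.2 88.2] 227; 40 82 [86.3 87.4 88.5] 231; 42 82 [86.4 87.3 88.3] 231; 44 107 [86.6 87.5 88.5] 227; 46 95 [86.5 87.4 88.4] 230; 48 85 [86.2 87.3 88.1] 229; 50 90 [86.5 87.2 88.3] 228; 52 78 [86.1 87.1 87.9] 197; 
my range [  9.74715433  10.91793824 105.36405273 105.48500409]
[0.40208543 0.18420307 0.29986892] [ 9.93441326e-01 -1.14341381e-01  6.14197088e-04 -5.55536477e-05]
handle 560 [0.4494 0.1886 0.1399] [0.4495 0.1887 0.14  ] ((449.1634521484375, 188.79107666015625), (29.862316131591797, 17.987499237060547), 85.1078109741211)
stand 3945 [0.4504 0.1881 0.0903] [0.4529 0.1871 0.0903] ((449.0779113769531, 188.839111328125), (79.9927978515625, 70.18951416015625), 85.44509887695312)
```

View pics/w4.png

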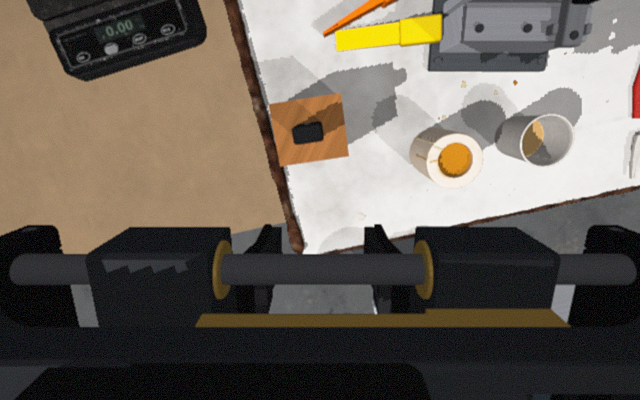

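The profile gives the fixed face at mould x≈-0.2 mm, the sprung face at ≈5.6 mm (gap ≈5.8 mm) and the +y end at 65 mm. In the wrist view, the black handle is at (308,132) in the stand. It measures 30x18 mm with its top at 0.140 and yaw -0.083. Approaching.

Emit:
arm_command(deltas=[0.2,0.0228,-0.0075,0,0,0.2,0.0229,-0.0074,0,-0.146,0.2,0,0,0.05,0,0.2,0,0,0.05,0,0.2,0,0,0.05,0,0.2,0,0,0.03,0,0.2,0,0,0.023,0,0.2,0,0,0,0])

```text
time: 9.28
position: [0.4491, 0.1859, 0.0947]
tool_rot: [0.999, -0.044, -0.002, 0.001]
ft_force: [-0.2, -0.9, 0.5]
grip_width: 0.052
grip_force: 0.0
```

Emit:
arm_command(deltas=[0.2,0.0005,-0.0018,-0.001,-0.004,0.2,0,0,0,0,-1,0,0,0,0,-1,0,0,0,0,-1,0,0,0,0,-1,0,0,0,0], newtons=45)

```text
time: 10.02
position: [0.4502, 0.1895, 0.0978]
tool_rot: [0.999, -0.04, 0.0, 0.0]
ft_force: [-0.3, -0.1, 2.4]
grip_width: 0.0297
grip_force: 45.0
```

Blade gripped at 29.7 mm, tip 87.8 mm below the TCP. Lifting clear and carrying over the gap mouth.

Emit:
arm_command(deltas=[-1,0,0,-0.03,0,-1,0,0,-0.045,0,-1,0,0,-0.045,0,-1,0,0,-0.042,0,-1,0.0172,0.0354,0,0,-1,0.0172,0.0354,0,0,-1,0.0172,0.0354,0,0,-1,0.0172,0.0354,0,0,-1,0.0172,0.0354,0,0,-1,0.0174,0.0354,0,0.0745,-1,0,0,0,0.075,-1,0,0,0,0])

```text
time: 11.52
position: [0.5355, -0.0309, 0.2589]
tool_rot: [0.993, -0.115, -0.001, -0.0]
ft_force: [-0.0, -0.8, -0.4]
grip_width: 0.0297
grip_force: 45.0
```

Run:
```python
from h import *
o=status.get_obs();print(o['position'],o['tool_rot'],o['grip_width'],o['ft_force'],o['moment'])
im,d=grab('side'); 
a=cv2.resize(im[110:260,270:400],(390,450),interpolation=2)
im,d=grab('scene'); b=cv2.resize(im[150:300,205:335],(390,450),interpolation=2); save(np.hstack([a,b]),'s3')
```

```text
[ 0.53549222 -0.03090979  0.25890545] [ 9.93347839e-01 -1.15149395e-01 -7.97689248e-04 -2.24750181e-04] 0.029695922481274624 [-0.04649115 -0.78422116 -0.44867774] [ 0.03145601  0.00813234 -0.02793679]
```

View pics/s3.png

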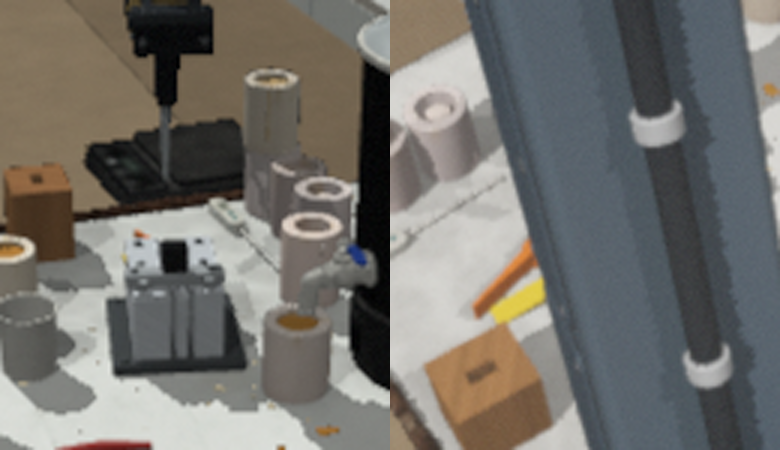

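The side view shows the blade hanging upright at (165,145) over the gap, with the bar still seated. The orange and yellow look-alikes had stood on their tips. They were already lying down when I was first over the mould, before I came near them, so I leave them. Lowering into the mouth.

Emit:
arm_command(deltas=[-1,0.0007,0,0.03,0,-1,0,0,0.03,0,-1,0,0,0.02,0,-1,0,0,0.008,0,-1,0,0,0,0,-1,0,0,0.003,0,-1,0,0,0.003,0,-1,0,0,0,0])

```text
time: 12.62
position: [0.5367, -0.0308, 0.1657]
tool_rot: [0.993, -0.115, 0.0, 0.0]
ft_force: [-1.0, 0.6, -0.3]
grip_width: 0.0302
grip_force: 45.0
```

Run:
```python
from h import *
o=status.get_obs();print(o['position'],o['tool_rot'],o['ft_force'],o['moment'])
```

```text
[ 0.53665541 -0.0308031   0.16572868] [ 9.93356066e-01 -1.15081307e-01  1.37865646e-04  2.73623500e-05] [-0.98216431  0.55399932 -0.31655386] [-0.01810129  0.04156898  0.00536662]
```

Emit:
arm_command(deltas=[-1,0,0,0.004,0,-1,0,0,0.004,0,-1,0,0,0.004,0,-1,0,0,0.003,0,-1,0,0,0,0])

```text
time: 13.25
position: [0.5364, -0.0307, 0.1502]
tool_rot: [0.993, -0.115, -0.0, -0.0]
ft_force: [-0.4, 0.5, -0.1]
grip_width: 0.0298
grip_force: 45.0
```

Emit:
arm_command(deltas=[-1,0,0,0.003,0,-1,0,0,0.003,0,-1,0,0,0,0])

```text
time: 13.62
position: [0.5365, -0.0307, 0.1443]
tool_rot: [0.993, -0.115, -0.0, -0.0]
ft_force: [-0.6, -1.2, -1.3]
grip_width: 0.0294
grip_force: 45.0
```

Emit:
arm_command(deltas=[-1,0,0,0.002,0,-1,0,0,0.002,0,-1,0,0,0,0])

```text
time: 14.0
position: [0.5364, -0.0307, 0.1403]
tool_rot: [0.993, -0.115, -0.0, -0.0]
ft_force: [-0.5, -0.4, -0.6]
grip_width: 0.0298
grip_force: 45.0
```

Emit:
arm_command(deltas=[-1,0,0,0.002,0,-1,0,0,0.001,0,-1,0,0,0,0])

```text
time: 14.38
position: [0.5364, -0.0307, 0.1374]
tool_rot: [0.993, -0.115, -0.0, -0.0]
ft_force: [-0.8, 0.5, -1.6]
grip_width: 0.0295
grip_force: 45.0
```

Emit:
arm_command(deltas=[-1,0,0,0.001,0,-1,0,0,0.001,0,-1,0,0,0,0])

```text
time: 14.75
position: [0.5364, -0.0307, 0.1354]
tool_rot: [0.993, -0.115, -0.0, -0.0]
ft_force: [-0.6, 0.2, -0.2]
grip_width: 0.0296
grip_force: 45.0
```

Emit:
arm_command(deltas=[-1,0,0,0.001,0,-1,0,0,0.001,0,-1,0,0,0,0])

```text
time: 15.12
position: [0.5365, -0.0307, 0.1334]
tool_rot: [0.993, -0.115, -0.0, -0.0]
ft_force: [-1.3, 0.2, -0.3]
grip_width: 0.0295
grip_force: 45.0
```

Emit:
arm_command(deltas=[-1,0,0,0.001,0,-1,0,0,0.001,0,-1,0,0,0,0])

```text
time: 15.5
position: [0.5365, -0.0308, 0.1314]
tool_rot: [0.993, -0.115, -0.0, -0.0]
ft_force: [-1.5, 0.1, 0.3]
grip_width: 0.0298
grip_force: 45.0
```

Emit:
arm_command(deltas=[-1,0,0,0.001,0,-1,0,0,0.001,0,-1,0,0,0,0])

```text
time: 15.88
position: [0.5366, -0.0308, 0.1295]
tool_rot: [0.993, -0.115, -0.0, -0.0]
ft_force: [-2.3, 0.3, 0.9]
grip_width: 0.0294
grip_force: 45.0
```

Drag has begun, with a push toward -x (from the sprung side). Shifting that way.

Emit:
arm_command(deltas=[-1,-0.0003,0,0,0,-1,0,0,0,0,-1,0,0,0,0])

```text
time: 16.25
position: [0.5365, -0.0308, 0.1295]
tool_rot: [0.993, -0.115, 0.0, 0.0]
ft_force: [-2.1, 0.9, 0.2]
grip_width: 0.0296
grip_force: 45.0
```

Run:
```python
from h import *
F=[]
for i in range(4):
    o=status.get_obs();F.append(np.r_[o['ft_force'],o['moment']]); imaging.camera('side')
print(np.round(F,2),np.round(np.mean(F,0),2),o['position'])
```

```text
[[-2.07  0.87  0.16  0.13  0.3   0.03]
 [-1.2   1.59 -1.1   0.12  0.28  0.01]
 [-0.68 -0.17 -0.82  0.11  0.21 -0.07]
 [-0.91  0.46 -0.8   0.09  0.24 -0.02]] [-1.21  0.69 -0.64  0.11  0.26 -0.01] [ 0.53651477 -0.03073918  0.12951344]
```

Emit:
arm_command(deltas=[-1,-0.0003,0,0,0,-1,0,0,0.001,0,-1,0,0,0,0,-1,0,0,0,0])

```text
time: 16.95
position: [0.5365, -0.0308, 0.1289]
tool_rot: [0.993, -0.115, 0.001, 0.0]
ft_force: [-0.9, 0.1, 2.6]
grip_width: 0.0295
grip_force: 45.0
```

Emit:
arm_command(deltas=[-1,-0.0002,0,0.001,0,-1,0,0,0.001,0,-1,0,0,0,0,-1,0,0,0,0])

```text
time: 17.45
position: [0.5365, -0.0308, 0.1268]
tool_rot: [0.993, -0.115, 0.001, 0.0]
ft_force: [0.7, -1.0, 3.8]
grip_width: 0.0297
grip_force: 45.0
```

Emit:
arm_command(deltas=[-1,-0.0001,0,0.001,0,-1,0,0,0,0,-1,0,0,0,0])

```text
time: 17.82
position: [0.5365, -0.0308, 0.1258]
tool_rot: [0.993, -0.115, 0.001, 0.0]
ft_force: [1.6, -1.1, 5.1]
grip_width: 0.0294
grip_force: 45.0
```

```bash
cat > f.py <<'E'
from h import *
F=[]
for i in range(8):
    o=status.get_obs();F.append(np.r_[o['ft_force'],o['moment']]); imaging.camera('side')
print(np.round(np.mean(F,0),2),np.round(np.std(F,0),2),o['position'],o['tool_rot'])
E
python3 f.py
```

```text
[ 1.73 -0.59  5.08 -0.04 -0.4  -0.02] [0.54 0.6  0.47 0.03 0.08 0.02] [ 0.53642879 -0.03077378  0.12580484] [ 9.93351835e-01 -1.15115055e-01  8.00267527e-04  1.22135756e-04]
```

Emit:
arm_command(deltas=[-1,0.0003,0,0,0,-1,0,0,0,0,-1,0,0,0,0])

```text
time: 18.6
position: [0.5365, -0.0308, 0.1258]
tool_rot: [0.993, -0.115, 0.0, 0.0]
ft_force: [2.5, -0.5, 4.8]
grip_width: 0.0296
grip_force: 45.0
```

```bash
python3 f.py
```

```text
[ 2.09 -0.56  5.78 -0.09 -0.47 -0.  ] [0.43 0.32 0.52 0.03 0.03 0.02] [ 0.53647545 -0.03076661  0.12577539] [ 9.93353503e-01 -1.15102337e-01  5.11937964e-04  8.42806078e-05]
```

Emit:
arm_command(deltas=[-1,0.0005,0,-0.0002,0,-1,0,0,0,0,-1,0,0,0,0,-1,0,0,0,0])

```text
time: 19.5
position: [0.5365, -0.0308, 0.1258]
tool_rot: [0.993, -0.115, 0.0, 0.0]
ft_force: [1.9, -0.2, 4.1]
grip_width: 0.0295
grip_force: 45.0
```

```bash
python3 f.py
```

```text
[ 1.74 -0.53  4.63 -0.1  -0.4  -0.  ] [0.39 0.36 0.42 0.02 0.03 0.03] [ 0.53653587 -0.03078616  0.12575325] [ 9.93354044e-01 -1.15098836e-01 -1.39920024e-05  3.25625384e-05]
```

Emit:
arm_command(deltas=[-1,0.0005,0,0,0,-1,0.0004,0,0,0,-1,0,0,0,0,-1,0,0,0,0])

```text
time: 20.4
position: [0.5367, -0.0308, 0.1256]
tool_rot: [0.993, -0.115, -0.001, -0.0]
ft_force: [-0.9, -0.7, 5.2]
grip_width: 0.0295
grip_force: 45.0
```

```bash
python3 f.py
```

```text
[ 0.62 -0.48  4.99 -0.08 -0.21 -0.  ] [0.82 0.59 0.3  0.03 0.02 0.01] [ 0.53664409 -0.03079718  0.1256223 ] [ 9.93360588e-01 -1.15039027e-01 -8.71955821e-04 -6.09064116e-05]
```

Balanced: side push is about 0.6 N and downward press about 5 N, both steady. One last check on the bar, then I hand in.

Run:
```python
from h import *
im,d=grab('side');P=cloud('side')
m=(P[...,2]>.125)&(P[...,2]<.14)&(abs(P[...,0]-.521)<.03)&(abs(P[...,1]+.104)<.025)
print(m.sum(),P[m].mean(0),P[m].max(0))
o=status.get_obs();print(o['ft_force'],o['grip_width'],o['time'])
if m.sum()>20: print(order.hand_in())
```

```text
40 [ 0.51755169 -0.10758629  0.131096  ] [ 0.53273091 -0.09297102  0.13519533]
[ 0.89437259 -0.90649132  6.10584194] 0.029703334239695157 20.85
the job is handed in; nothing more can be done
None
```

Job handed in at about 21 s: the bar is seated level between the ears and released, and the blade is held upright in the gap about 49 mm deep, bearing on both plates at about 5–6 N down; no verdict was returned.

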